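# Roll a weld-stud carton to the end stop and load it home in the magazine bay

### The job

Roll the carton of weld studs along the free rollers until it is up against the red end stop, then lift it off there and load it lengthwise into the blue magazine bay, either end first. Push it in gently until it has pushed the brass plunger at the hidden backstop fully home and can go no further, and leave it there flat on the bay floor. Do not disturb the spray can, welding magnet, hammer or tube offcut.

Things in the scene. Friction and masses are not known exactly. Their poses are not given: they have to be found in the camera images.
- carton: Closed rigid cardboard carton full of studs, 120 x 60 x 50 mm (its x, y, z), 0.3 to 0.65 kg, tape along the top, paper-and-blue label on its sides. Origin: centre of its underside; x along its length. Both ends are alike.
- lane: Fixed yellow roller lane, 400 mm long (its x), 78 mm wide (its y), 13 free-turning steel rollers across it, tops 50 mm above the bench; side rails 68 mm apart inside. Origin: on the bench under the lane's middle; x points the way the carton must travel, z up. The carton starts in the guided upstream part with at least 25 mm of lane free behind it and rolls with almost no resistance.
- guide_end (a point): Where the high guides end, on the lane's centre line, 108 mm above the bench (lane x = 45 mm). Upstream, guides and hold-down strips (undersides 105 mm up) keep the carton in; the slot between the strips is 48 mm wide, so closed fingers can reach down behind the carton and push it. From here to the stop the rails are just 56 mm high: there the carton can be gripped by its sides and lifted.
- lane_stop (a point): Middle of the face of the red end-stop plate, at roller-top height (50 mm above the bench; lane x = 190 mm). The plate stands across the lane, up to 85 mm above the bench. With the carton against it, the carton's origin is 60 mm before this point.
- bay: Fixed magazine bay: grey base plate, 95 mm wide, top (the floor) 20 mm above the bench; its front is an open ledge, then comes a blue roofed tunnel, 64 mm wide and 58 mm high inside, blind at the back. Origin: on the bench under the middle of the tunnel's mouth; x points into the tunnel, z up. Gripping fingers do not fit in beside the carton: push its rear end for the last part.
- bay_mouth (a point): Middle of the tunnel's mouth, on the floor; axes as the bay. Two aluminium funnel plates on the ledge, 30 mm high, lead in: about 95 mm apart at bay x = -31 mm, 64 mm at the mouth. A hidden, rubber-buffered backstop meets the carton's nose 60 to 95 mm past this point (different each time), leaving 25 to 60 mm of it outside. There resistance rises by about 6 N per mm; over 40 N crushes the carton.
- ledge_edge (a point): Middle of the ledge's front edge, on the floor, 135 mm before the mouth; axes as the bay. The carton can stand on the ledge with its nose in the funnel and overhang this edge a little.
- bay_roof (a point): Middle of the tunnel's roof, 82 mm above the bench. A small black box with a green lamp on the roof is look only, up to 108 mm above the bench.
- plunger (a joint): How far the hidden brass plunger in the backstop has been pushed in, in m: 0 = untouched, 0.008 = fully home (carton against the backstop). The last 8 mm of the way push it in, with about 3 N on top of the carton's own sliding friction of 2 to 8 N. It has no spring and stays where it is pushed.
- spray_can: Bystander: upright anti-spatter spray can, 52 mm diameter, 150 mm high. Origin: centre of its underside.
- magnet: Bystander: flat red square welding magnet, 75 x 75 x 15 mm, lying on the bench. Origin: centre of its underside.
- hammer: Bystander: hammer 240 mm long lying on the bench, handle towards its -x. Origin: underside, near its middle.
- tube_offcut: Bystander: short upright piece of steel tube, 48 mm outer diameter, 60 mm high. Origin: centre of its underside.
There are look-alikes about, which are no part of the job. There is more than one size of the carton; the one meant has the size given above.

How it is judged:
By the outcome, as a careful person would: the job done as asked, in the order asked, and still so for the second after the job is handed in, with the robot touching nothing.
It also fails if it takes over 72 s, if anything falls off the work surface, if the arm or the gripper's body presses on something with over 40 N, if the wrist force passes 120 N, or if a joint passes its speed limit or range.

### The arm

A 6-joint arm with a two-finger parallel gripper is mounted at the origin on the work surface. World frame = base frame: x ahead of the robot, y to its left, z up, the work surface at z = 0. Lengths are in m, angles in rad, forces in N, time in s.
With the tool pointing down it reaches from about 0.325 to 0.775 m from the base axis. Payload 5.5 kg.
Tool frame: the origin (TCP) lies where the fingers leave the gripper's body, on its centre line; the fingertips stand 80 mm ahead of it and the grasp point (between the pads) lies 61 mm ahead of it; z points along the fingers, x is the direction in which the jaws open and shut, and the axes are right-handed (so a half turn about z gives the same grasp; the last joint's range is limited). The gripper opens to 88 mm and grips with 3 to 60 N. Pads are 20 mm wide; open, the fingers measure 115 mm over their backs; the gripper's body (75 mm by 178 mm) begins 61 mm behind the grasp point.
Start: joints at [-1.178, 0.091, 1.231, -0, 1.82, -0.057], TCP at [0.261, -0.54, 0.303] pointing down, gripper open.
Joint ranges: [-2.87, 2.87], [-0.86, 2.18], [0.17, 2.46], [-1.51, 4.65], [0.06, 2.69], [-2.65, 2.65]. Speed limits (rad/s): [2.57, 2.57, 3.01, 3.14, 3.14, 3.14].

### API

Orientations are given as a rotation vector (axis times angle).
In Python, from station import arm gives the robot as it stands.
- The arm moves only by the tool step_arm, never from a script. Its argument "increments" is a list of rows, each an object with "claw": the closure, from 0 (fully open) to 1 (shut); "translation": the shift along the world's x, y, z in units of 30 mm (1.0 is 30 mm), a list of three; "dr": the turn, a rotation vector about the world's x, y, z in units of 5 degrees (1.0 is 5 degrees), a list of three. In form: [{"claw": claw, "translation": [dx, dy, dz], "dr": [ax, ay, az]}, ...]. A call has 1 to 10 rows; each row is the pose to reach, as a shift and turn from the pose commanded when the call began; what a row does not reach only later rows make up. A row lasts 1/8 s, in which the tool goes at most 62.5 mm and 10.7 degrees, less where a joint would pass 70% of its speed; a pose out of reach is approached as far as the arm can. A call with a gripper value outside its range is refused whole. The fingers move at their own pace and stop on an object; "force" is the grip in N (left out, the last holds). Time passes only in rows, so rows that repeat a pose let the fingers close. It gives the time, the measured TCP pose, the force and the opening at its end, in the units of the state.
- arm.get_state(): the state, without advancing time (a new reading comes with each control period).
- arm.camera(name): name is "side" or "top" or "wrist"; returns the picture (384x512x3 uint8, red, green, blue); there is no depth.
- arm.get_calibration(name): a dict with "K" (3x3 intrinsics, pixels), "world_to_cam" (4x4, takes a point from world to camera coordinates); the wrist camera has in their place "tool_from_camera" (4x4, takes a point from camera to tool coordinates, whose origin is the TCP and whose axes are the tool frame's). Camera axes: x right, y up, looking along -z (the intrinsics and any distortion apply to the point x, -y, -z); pixel columns grow to the right and rows downward; lengths in m; the calibration is good to about 2 mm. A picture is of the moment at which its call begins: read the wrist's pose just before it. get_calibration takes no time and is no camera call.
- arm.sign_off(): hands the job in, once; it reports no verdict.
The state is a dict: "time": time; "joints": joint angles; "qvel": joint speeds; "tau": joint torques, N m; "tool_pos": TCP position; "tool_rot": TCP orientation; "wrist_force": force on the tool from outside, world axes, zero at the start; "ft_torque": the same for the moment, N m; "gripper_width": finger opening in m.
Only numpy, scipy, OpenCV 4.12 (cv2) and the standard library are available. Lean on these libraries where they do the work, as an engineer would, in place of code of your own. Each camera call takes 0.05 s, during which the arm holds its last target. There are 200 camera calls.

## Working session

There is one attempt and no reset: what is moved stays moved. The work goes in short steps, Python scripts to look and compute and a tool call to move; the robot and the scene stay as the last step left them, time stands still between calls to the robot, and variables do not carry over. Pictures are saved under pics/ and viewed, about 8 in all and at most 12, crops included, and the job is handed in when it is done.

Besides the shell and the picture viewer there is one more tool, called after ">>>" by a JSON object that holds its "api" and its "payload", one argument or row to a line. step_arm: Moves the arm, as the interface text tells. Its arguments: {"type":"object","properties":{"increments":{"type":"array","items":{"type":"object","properties":{"claw":{"type":"number"},"translation":{"type":"array","items":{"type":"number"}},"dr":{"type":"array","items":{"type":"number"}}}}},"force":{"type":"number"}},"required":["increments"]}

```bash
mkdir -p pics; ls; python3 - <<'E'
from station import arm
import cv2,numpy as np
np.set_printoptions(precision=4,suppress=True)
for n in ["top","side"]:
    cv2.imwrite(f"pics/{n}0.png",cv2.resize(arm.camera(n)[:,:,::-1],(800,600),interpolation=cv2.INTER_CUBIC))
    c=arm.get_calibration(n); print(n,c)
print(arm.get_calibration("wrist")); print(arm.get_state())
E
```

```text
pics
top {'K': array([[436.773 ,   0.    , 258.864 ],
       [  0.    , 436.773 , 189.1279],
       [  0.    ,   0.    ,   1.    ]]), 'world_to_cam': array([[-0.0213, -0.9997,  0.007 , -0.0222],
       [ 0.9921, -0.0202,  0.1239, -0.5477],
       [-0.1237,  0.0096,  0.9923, -1.4427],
       [ 0.    ,  0.    ,  0.    ,  1.    ]])}
side {'K': array([[461.6383,   0.    , 267.461 ],
       [  0.    , 461.6383, 193.3936],
       [  0.    ,   0.    ,   1.    ]]), 'world_to_cam': array([[-0.8372, -0.5463, -0.0252,  0.4486],
       [ 0.2844, -0.4743,  0.8332, -0.247 ],
       [-0.4672,  0.6903,  0.5524, -1.1125],
       [ 0.    ,  0.    ,  0.    ,  1.    ]])}
{'K': array([[272.71  ,   0.    , 255.2204],
       [  0.    , 272.71  , 190.842 ],
       [  0.    ,   0.    ,   1.    ]]), 'tool_from_camera': array([[ 1.    ,  0.0011, -0.0005,  0.0002],
       [ 0.0009, -0.956 , -0.2932, -0.0822],
       [-0.0008,  0.2932, -0.956 , -0.0817],
       [ 0.    ,  0.    ,  0.    ,  1.    ]])}
{'time': 0.1, 'joints': array([-1.1777,  0.0918,  1.2317, -0.    ,  1.8198, -0.0567]), 'qvel': array([-0.0011, -0.0013, -0.0022,  0.0011, -0.0012, -0.0006]), 'tau': array([  0.0034, -44.7858, -40.7569,   0.0702,   0.0284,  -0.0001]), 'tool_pos': array([ 0.2608, -0.5402,  0.3016]), 'tool_rot': array([-2.66  ,  1.6697,  0.0022]), 'wrist_force': array([ 0.7207,  0.0539, -0.0096]), 'ft_torque': array([ 0.0303, -0.0465,  0.0129]), 'gripper_width': 0.08789229476227475}
```

View pics/top0.png

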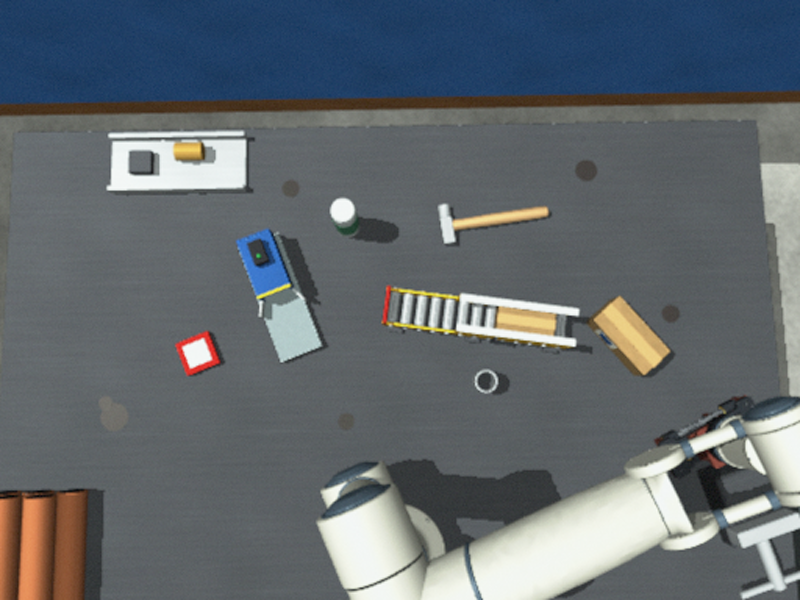

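View pics/side0.png

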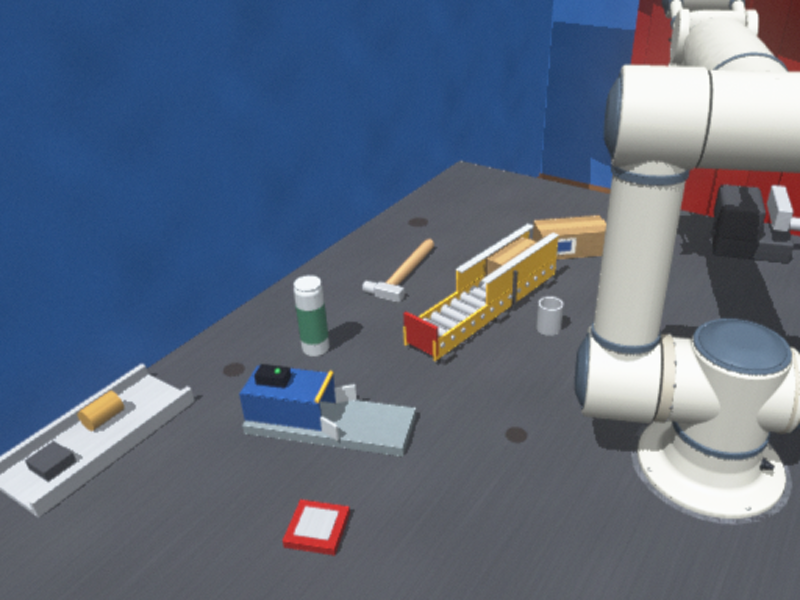

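Top view (800 px scale): the red stop is at about (387,307), the lane's upstream end at (578,325), and the carton in it at (527,320). The bay mouth is at (275,293) and its ledge front at (300,355). The larger look-alike carton is at (630,335). Next I zoom in to pick corners.

```bash
python3 - <<'E'
from station import arm
import cv2,numpy as np
a=arm.camera("top")[:,:,::-1]
A=cv2.resize(a[178:228,240:380],None,fx=5.7,fy=5.7,interpolation=cv2.INTER_CUBIC)  # lane
B=cv2.resize(a[143:235,145:212],None,fx=3.4,fy=3.4,interpolation=cv2.INTER_CUBIC)
s=arm.camera("side")[:,:,::-1]
C=cv2.resize(s[225:295,150:270],None,fx=4.1,fy=4.1,interpolation=cv2.INTER_CUBIC)
im=np.zeros((600,800,3),np.uint8)
im[:A.shape[0],:A.shape[1]]=A
im[286:286+B.shape[0],:B.shape[1]]=B
im[286:286+C.shape[0],240:240+C.shape[1]]=C
cv2.imwrite("pics/z.png",im)
E
```

```text
(no output)
```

View pics/z.png

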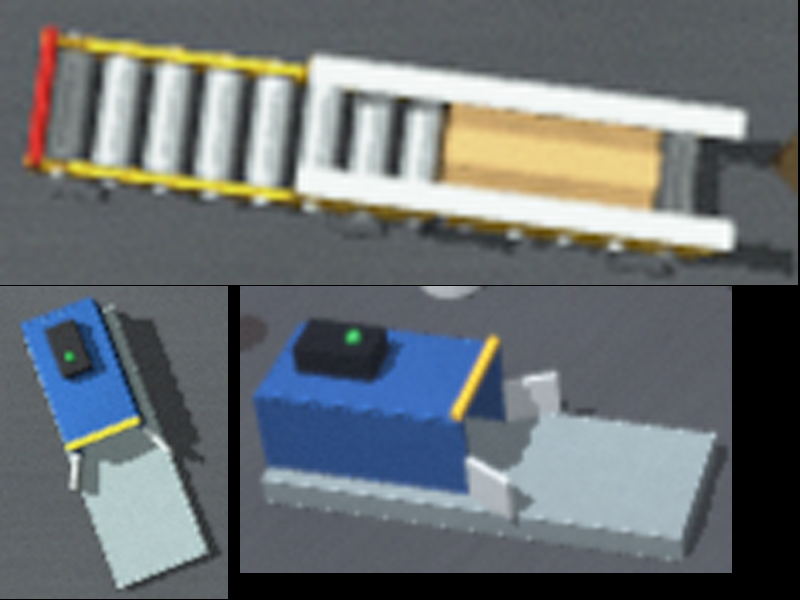

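Zoomed view: strip ends at (314,57)/(298,192) and (746,110)/(735,248), and the stop face from (57,32) to (41,165). The carton top spans x=441–662. The bay ledge corners are at (118,588)/(212,551) in the top crop and (717,433)/(684,541) in the side crop. The mouth roof edge is at (68,448)/(138,420).

```bash
cat > h.py <<'E'
from station import arm
import cv2,numpy as np
from scipy.optimize import least_squares
from scipy.spatial.transform import Rotation as R
np.set_printoptions(precision=4,suppress=True)
CAL={n:arm.get_calibration(n) for n in("top","side")}
def proj(n,P):
    M=CAL[n]["world_to_cam"];P=np.atleast_2d(P)@M[:3,:3].T+M[:3,3]
    q=(P*[1,-1,-1])@CAL[n]["K"].T
    return q[:,:2]/q[:,2:]
def pose(p,L):
    L=np.atleast_2d(L);c,s=np.cos(p[2]),np.sin(p[2])
    return np.c_[p[0]+c*L[:,0]-s*L[:,1],p[1]+s*L[:,0]+c*L[:,1],L[:,2]]
def ray(n,uv,z):
    M=CAL[n]["world_to_cam"];d=np.linalg.inv(CAL[n]["K"])@[*uv,1]*[1,-1,-1]
    d=M[:3,:3].T@d;o=-M[:3,:3].T@M[:3,3];return o+d*(z-o[2])/d[2]
cr=lambda p,s,o,c=(0,0):[(p[0]-c[0]+.5)/s-.5+o[0],(p[1]-c[1]+.5)/s-.5+o[1]]
E
python3 - <<'E'
from h import *
A=lambda *p:cr(p,5.7,(240,178)); B=lambda *p:cr(p,3.4,(145,143),(0,286)); C=lambda *p:cr(p,4.1,(150,225),(240,286))
# lane: params x,y,yaw,strip half width
uv=np.array([A(314,57),A(298,192),A(746,110),A(735,248),A(57,32),A(41,165)])
def L(p):
    w=p[3];v=p[4]
    return [[.045,-w,.108],[.045,w,.108],[-.2,-w,.108],[-.2,w,.108],[.19,-v,.085],[.19,v,.085]]
f=lambda p:(proj("top",pose(p,L(p)))-uv).ravel()
r=least_squares(f,[.5,0,1.5,.039,.039]);print("lane",r.x,np.degrees(r.x[2]));print(r.fun.reshape(-1,2))
l=r.x
for q in((443,103),(440,180),(662,125),(658,207)):
    P=ray("top",A(*q),.1);d=P[:2]-l[:2];c,s=np.cos(l[2]),np.sin(l[2]);print("carton corner lane xy",c*d[0]+s*d[1],-s*d[0]+c*d[1])
t=np.array([B(118,588),B(212,551),B(68,448),B(138,420)]);sd=np.array([C(717,433),C(684,541),C(494,338),C(458,416)])
def Lb(p):
    w=p[3];return np.array([[-.135,.0475,.02],[-.135,-.0475,.02],[0,w,.082],[0,-w,.082]])
f=lambda p:np.r_[(proj("top",pose(p,Lb(p)))-t).ravel(),(proj("side",pose(p,Lb(p)[[1,0,2+1,2]]))-sd).ravel()]
r=least_squares(f,[.55,.25,.5,.036]);print("bay",r.x,np.degrees(r.x[2]));print(r.fun.reshape(-1,2))
for n,p in (("lane_stop",pose(l,[.19,0,.05])),("guide_end",pose(l,[.045,0,.108])),("up end",pose(l,[-.2,0,.05])),("mouth",pose(r.x,[0,0,.02])),("ledge",pose(r.x,[-.135,0,.02]))):print(n,p)
for n,q,z in(("can",(343,211),.15),("tube",(486,381),.06),("magnet",(198,353),.015),("hamhead",(447,224),.03),("big carton near corner",(590,320),.06)):print(n,ray("top",cr(q,1.5625,(0,0)),z))
E
```

```text
lane [ 0.4958 -0.1868  1.4273  0.0387  0.0385] 81.77691454387677
[[-0.0894  0.0242]
 [ 0.0034  0.2311]
 [-0.0629  0.0279]
 [-0.329  -0.1929]
 [ 0.3163 -0.0294]
 [ 0.1707 -0.0469]]
carton corner lane xy -0.03130764640957773 -0.022847112296268752
carton corner lane xy -0.03423440719051523 0.02079473312239596
carton corner lane xy -0.15570992925911645 -0.025615416583111644
carton corner lane xy -0.15786373598934303 0.020893428151255115
bay [0.5547 0.2405 0.3639 0.0364] 20.84709248228003
[[ 0.0974 -0.3041]
 [-1.2362 -0.0177]
 [ 0.0091  0.5555]
 [ 0.2726  0.5189]
 [-0.6807 -0.6095]
 [-1.0315 -1.2929]
 [ 0.9903  0.7672]
 [ 0.59    0.2437]]
lane_stop [[0.5229 0.0013 0.05  ]]
guide_end [[ 0.5022 -0.1422  0.108 ]]
up end [[ 0.4671 -0.3847  0.05  ]]
mouth [[0.5547 0.2405 0.02  ]]
ledge [[0.4286 0.1924 0.02  ]]
can [0.7081 0.0888 0.15  ]
tube [ 0.3606 -0.1997  0.06  ]
magnet [0.4339 0.4164 0.015 ]
hamhead [ 0.7049 -0.1299  0.03  ]
big carton near corner [ 0.4842 -0.425   0.06  ]
```

>>> {"api": "step_arm", "payload": {
  "increments": [
    {"claw": 1, "translation": [6.98, 5.84, -1.5], "dr": [0, 0, 11.22]},
    {"claw": 1, "translation": [6.98, 5.84, -1.5], "dr": [0, 0, 11.22]},
    {"claw": 1, "translation": [6.98, 5.84, -1.5], "dr": [0, 0, 11.22]},
    {"claw": 1, "translation": [6.98, 5.84, -1.5], "dr": [0, 0, 11.22]},
    {"claw": 1, "translation": [6.98, 5.84, -1.5], "dr": [0, 0, 11.22]},
    {"claw": 1, "translation": [6.98, 5.84, -1.5], "dr": [0, 0, 11.22]},
    {"claw": 1, "translation": [6.98, 5.84, -1.5], "dr": [0, 0, 11.22]},
    {"claw": 1, "translation": [6.98, 5.84, -1.5], "dr": [0, 0, 11.22]},
    {"claw": 1, "translation": [6.98, 5.84, -2.7], "dr": [0, 0, 11.22]},
    {"claw": 1, "translation": [6.98, 5.84, -2.7], "dr": [0, 0, 11.22]}
  ]
}}

```text
time: 1.45
tool_pos: [0.469, -0.3648, 0.2185]
tool_rot: [-3.13, 0.225, 0.007]
wrist_force: [-0.7, 0.7, -0.5]
gripper_width: 0.0002
```

```bash
python3 - <<'E'
from h import *
s=arm.get_state();print(s);print(R.from_rotvec(s["tool_rot"]).as_matrix())
im=arm.camera("wrist")[:,:,::-1];cv2.imwrite("pics/w1.png",im)
E
```

```text
{'time': 1.45, 'joints': array([-0.7183,  0.0791,  1.392 ,  0.    ,  1.6764, -0.5749]), 'qvel': array([ 0.002 , -0.0172, -0.0575, -0.    ,  0.0279, -0.0023]), 'tau': array([  0.0856, -44.8193, -40.9589,   0.06  ,  -0.2977,   0.0057]), 'tool_pos': array([ 0.469 , -0.3648,  0.2185]), 'tool_rot': array([-3.13  ,  0.2247,  0.0073]), 'wrist_force': array([-0.6843,  0.7461, -0.4654]), 'ft_torque': array([-0.0821, -0.045 , -0.0148]), 'gripper_width': 0.00020543684956043391}
[[ 0.9897 -0.1429 -0.0044]
 [-0.1429 -0.9897  0.0039]
 [-0.0049 -0.0032 -1.    ]]
```

View pics/w1.png

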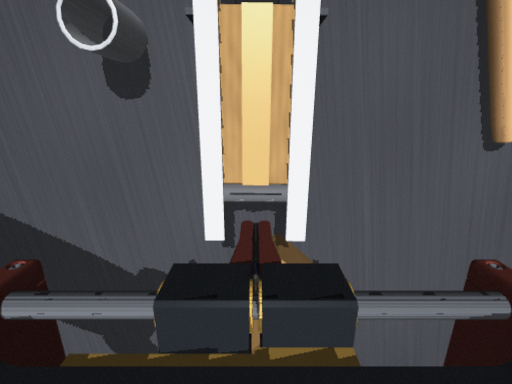

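The wrist view shows the closed fingers on the slot's centre line (column 256). The carton's rear edge is at row 185 and the strip ends are at row 241. I'll check lane coordinates with the wrist camera.

```bash
cat >> h.py <<'E'
LANE=np.array([.4958,-.1868,1.4273]);BAY=np.array([.5547,.2405,.3639])
WC=arm.get_calibration("wrist")
def wray(s,uv,z):
    T=np.eye(4);T[:3,:3]=R.from_rotvec(s["tool_rot"]).as_matrix();T[:3,3]=s["tool_pos"];T=T@WC["tool_from_camera"]
    d=T[:3,:3]@(np.linalg.inv(WC["K"])@[*uv,1]*[1,-1,-1]);o=T[:3,3];return o+d*(z-o[2])/d[2]
def loc(p,P):
    c,s=np.cos(p[2]),np.sin(p[2]);d=np.asarray(P)[:2]-p[:2];return np.array([c*d[0]+s*d[1],-s*d[0]+c*d[1]])
E
python3 - <<'E'
from h import *
s=arm.get_state()
for q,z in(((219,185),.1),((293,185),.1),((204,241),.108),((224,241),.108),((287,241),.108),((307,241),.108),((196,12),.108),((316,12),.108)):print(q,loc(LANE,wray(s,q,z)))
print("tcp",loc(LANE,s["tool_pos"]))
E
```

```text
(219, 185) [-0.1561  0.0275]
(293, 185) [-0.1561 -0.0295]
(204, 241) [-0.1998  0.0401]
(224, 241) [-0.1998  0.0243]
(287, 241) [-0.1998 -0.0255]
(307, 241) [-0.1998 -0.0413]
(196, 12) [-0.0423  0.0363]
(316, 12) [-0.0424 -0.0382]
tcp [-0.1803  0.0005]
```

>>> {"api": "step_arm", "payload": {
  "increments": [
    {"claw": 1, "translation": [0.02, 0, -1.2], "dr": [0, 0, 0]},
    {"claw": 1, "translation": [0.02, 0, -2.4], "dr": [0, 0, 0]},
    {"claw": 1, "translation": [0.02, 0, -2.4], "dr": [0, 0, 0]},
    {"claw": 1, "translation": [0.06, 0.26, -2.4], "dr": [0, 0, 0]},
    {"claw": 1, "translation": [0.08, 0.4, -2.4], "dr": [0, 0, 0]},
    {"claw": 1, "translation": [0.1, 0.52, -2.4], "dr": [0, 0, 0]},
    {"claw": 1, "translation": [0.12, 0.66, -2.4], "dr": [0, 0, 0]},
    {"claw": 1, "translation": [0.14, 0.82, -2.4], "dr": [0, 0, 0]},
    {"claw": 1, "translation": [0.165, 1.0, -2.4], "dr": [0, 0, 0]},
    {"claw": 1, "translation": [0.195, 1.2, -2.4], "dr": [0, 0, 0]}
  ]
}}

```text
time: 2.75
tool_pos: [0.4761, -0.3287, 0.1495]
tool_rot: [-3.134, 0.223, 0.0]
wrist_force: [-0.7, -1.1, 0.7]
gripper_width: 0.0006
```

>>> {"api": "step_arm", "payload": {
  "increments": [
    {"claw": 1, "translation": [0.03, 0.2, 0], "dr": [0, 0, 0]},
    {"claw": 1, "translation": [0.06, 0.4, 0], "dr": [0, 0, 0]},
    {"claw": 1, "translation": [0.087, 0.6, 0], "dr": [0, 0, 0]},
    {"claw": 1, "translation": [0.115, 0.8, 0], "dr": [0, 0, 0]},
    {"claw": 1, "translation": [0.145, 1.0, 0], "dr": [0, 0, 0]},
    {"claw": 1, "translation": [0.173, 1.2, 0], "dr": [0, 0, 0]},
    {"claw": 1, "translation": [0.202, 1.4, 0], "dr": [0, 0, 0]},
    {"claw": 1, "translation": [0.231, 1.6, 0], "dr": [0, 0, 0]},
    {"claw": 1, "translation": [0.26, 1.8, 0], "dr": [0, 0, 0]},
    {"claw": 1, "translation": [0.289, 2.0, 0], "dr": [0, 0, 0]}
  ]
}}

```text
time: 4.0
tool_pos: [0.4849, -0.2687, 0.1496]
tool_rot: [3.134, -0.223, 0.0]
wrist_force: [-0.5, -1.4, -1.0]
gripper_width: 0.0006
```

>>> {"api": "step_arm", "payload": {
  "increments": [
    {"claw": 1, "translation": [0.03, 0.2, 0], "dr": [0, 0, 0]},
    {"claw": 1, "translation": [0.06, 0.4, 0], "dr": [0, 0, 0]},
    {"claw": 1, "translation": [0.087, 0.6, 0], "dr": [0, 0, 0]},
    {"claw": 1, "translation": [0.115, 0.8, 0], "dr": [0, 0, 0]},
    {"claw": 1, "translation": [0.145, 1.0, 0], "dr": [0, 0, 0]},
    {"claw": 1, "translation": [0.173, 1.2, 0], "dr": [0, 0, 0]},
    {"claw": 1, "translation": [0.202, 1.4, 0], "dr": [0, 0, 0]},
    {"claw": 1, "translation": [0.231, 1.6, 0], "dr": [0, 0, 0]},
    {"claw": 1, "translation": [0.26, 1.8, 0], "dr": [0, 0, 0]},
    {"claw": 1, "translation": [0.289, 2.0, 0], "dr": [0, 0, 0]}
  ]
}}

```text
time: 5.25
tool_pos: [0.4935, -0.2087, 0.1496]
tool_rot: [-3.134, 0.223, 0.0]
wrist_force: [0.1, -0.1, -0.7]
gripper_width: 0.0001
```

```bash
python3 - <<'E'
from h import *
s=arm.get_state();print(s["time"],s["tool_pos"],s["wrist_force"],"tcp lane",loc(LANE,s["tool_pos"]))
im=arm.camera("wrist")[:,:,::-1];cv2.imwrite("pics/w2.png",im)
E
```

```text
5.25 [ 0.4935 -0.2087  0.1496] [ 0.0576 -0.142  -0.6997] tcp lane [-0.022  -0.0009]
```

View pics/w2.png

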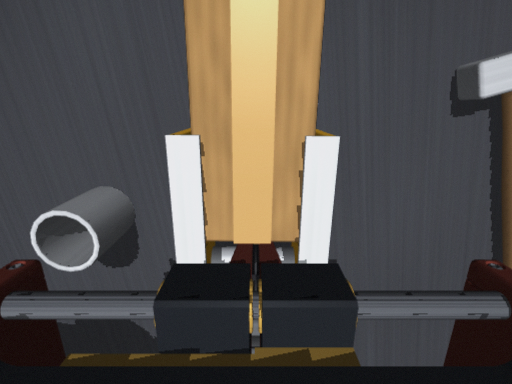

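The carton is moving straight, with its rear edge at row 240 just ahead of the fingers. About 80 mm remain to the stop.

>>> {"api": "step_arm", "payload": {
  "increments": [
    {"claw": 1, "translation": [0.033, 0.2, 0], "dr": [0, 0, 0]},
    {"claw": 1, "translation": [0.06, 0.4, 0], "dr": [0, 0, 0]},
    {"claw": 1, "translation": [0.09, 0.6, 0], "dr": [0, 0, 0]},
    {"claw": 1, "translation": [0.12, 0.8, 0], "dr": [0, 0, 0]},
    {"claw": 1, "translation": [0.15, 1.0, 0], "dr": [0, 0, 0]},
    {"claw": 1, "translation": [0.177, 1.2, 0], "dr": [0, 0, 0]},
    {"claw": 1, "translation": [0.206, 1.4, 0], "dr": [0, 0, 0]},
    {"claw": 1, "translation": [0.235, 1.6, 0], "dr": [0, 0, 0]},
    {"claw": 1, "translation": [0.264, 1.8, 0], "dr": [0, 0, 0]},
    {"claw": 1, "translation": [0.293, 2.0, 0], "dr": [0, 0, 0]}
  ]
}}

```text
time: 6.55
tool_pos: [0.5023, -0.1487, 0.1496]
tool_rot: [3.134, -0.223, 0.0]
wrist_force: [0.4, -0.9, -0.4]
gripper_width: 0.0005
```

>>> {"api": "step_arm", "payload": {
  "increments": [
    {"claw": 1, "translation": [0.015, 0.1, 0], "dr": [0, 0, 0]},
    {"claw": 1, "translation": [0.03, 0.2, 0], "dr": [0, 0, 0]},
    {"claw": 1, "translation": [0.043, 0.3, 0], "dr": [0, 0, 0]},
    {"claw": 1, "translation": [0.05, 0.36, 0], "dr": [0, 0, 0]},
    {"claw": 1, "translation": [0.06, 0.42, 0], "dr": [0, 0, 0]},
    {"claw": 1, "translation": [0.07, 0.48, 0], "dr": [0, 0, 0]},
    {"claw": 1, "translation": [0.077, 0.54, 0], "dr": [0, 0, 0]},
    {"claw": 1, "translation": [0.086, 0.6, 0], "dr": [0, 0, 0]},
    {"claw": 1, "translation": [0.086, 0.6, 0], "dr": [0, 0, 0]}
  ]
}}

```text
time: 7.68
tool_pos: [0.5049, -0.131, 0.1496]
tool_rot: [-3.134, 0.222, 0.0]
wrist_force: [0.3, 0.4, 0.9]
gripper_width: 0.0008
```

```bash
python3 - <<'E'
from h import *
s=arm.get_state();print(s["time"],s["tool_pos"],s["wrist_force"],"tcp lane",loc(LANE,s["tool_pos"]))
E
```

```text
7.675 [ 0.5049 -0.131   0.1496] [0.2837 0.4493 0.9406] tcp lane [ 0.0566 -0.001 ]
```

>>> {"api": "step_arm", "payload": {
  "increments": [
    {"claw": 1, "translation": [0.005, 0.033, 0], "dr": [0, 0, 0]},
    {"claw": 1, "translation": [0.01, 0.067, 0], "dr": [0, 0, 0]},
    {"claw": 1, "translation": [0.014, 0.1, 0], "dr": [0, 0, 0]},
    {"claw": 1, "translation": [0.014, 0.1, 0], "dr": [0, 0, 0]}
  ]
}}

```text
time: 8.18
tool_pos: [0.5053, -0.128, 0.1496]
tool_rot: [-3.134, 0.222, -0.0]
wrist_force: [0.1, 0.5, -0.5]
gripper_width: 0.0002
```

```bash
python3 - <<'E'
from h import *
s=arm.get_state();print(s["time"],s["tool_pos"],s["wrist_force"],"tcp lane",loc(LANE,s["tool_pos"]))
a=arm.camera("top")[:,:,::-1];t=cv2.resize(a[150:240,235:355],None,fx=4,fy=4,interpolation=cv2.INTER_CUBIC)
b=arm.camera("side")[:,:,::-1][140:230,250:370]
cv2.imwrite("pics/s3.png",cv2.resize(b,None,fx=5,fy=5,interpolation=cv2.INTER_CUBIC))
E
```

```text
8.175 [ 0.5053 -0.128   0.1496] [ 0.0686  0.5371 -0.5089] tcp lane [ 0.0595 -0.001 ]
```

View pics/s3.png

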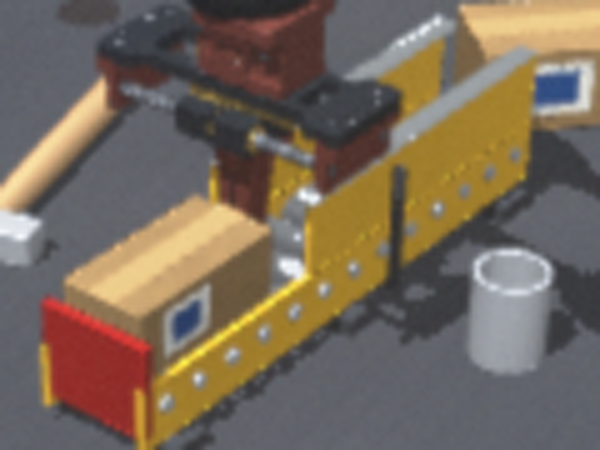

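The carton is at or very near the red stop, with its top corners at (66,280) and (137,318). I'll keep nudging until I feel contact.

>>> {"api": "step_arm", "payload": {
  "increments": [
    {"claw": 1, "translation": [0.005, 0.033, 0], "dr": [0, 0, 0]},
    {"claw": 1, "translation": [0.01, 0.067, 0], "dr": [0, 0, 0]},
    {"claw": 1, "translation": [0.01, 0.067, 0], "dr": [0, 0, 0]}
  ]
}}

```text
time: 8.65
tool_pos: [0.5056, -0.127, 0.1497]
tool_rot: [3.131, -0.224, 0.001]
wrist_force: [0.6, -4.8, -0.5]
gripper_width: 0.0005
```

>>> {"api": "step_arm", "payload": {
  "increments": [
    {"claw": 1, "translation": [0.005, 0.033, 0], "dr": [0, 0, 0]},
    {"claw": 1, "translation": [0.01, 0.067, 0], "dr": [0, 0, 0]},
    {"claw": 1, "translation": [0.01, 0.067, 0], "dr": [0, 0, 0]}
  ]
}}

```text
time: 9.02
tool_pos: [0.5058, -0.1267, 0.1498]
tool_rot: [3.128, -0.225, 0.001]
wrist_force: [-0.5, -12.1, -2.0]
gripper_width: 0.0007
```

Firm contact against the stop: 12 N, with the fingers where a carton at the stop should put them. Now back off, rise, move over the carton and open.

>>> {"api": "step_arm", "payload": {
  "increments": [
    {"claw": 1, "translation": [-0.04, -0.27, 0], "dr": [0, 0, 0]},
    {"claw": 1, "translation": [-0.04, -0.27, 0], "dr": [0, 0, 0]},
    {"claw": 1, "translation": [-0.04, -0.27, 1.8], "dr": [0, 0, 0]},
    {"claw": 0.5, "translation": [-0.04, -0.27, 3.0], "dr": [0, 0, 0]},
    {"claw": 0, "translation": [0.1, 0.7, 3.0], "dr": [0, 0, 0]},
    {"claw": 0, "translation": [0.2, 1.4, 3.0], "dr": [0, 0, 0]},
    {"claw": 0, "translation": [0.317, 2.19, 3.0], "dr": [0, 0, 0]},
    {"claw": 0, "translation": [0.317, 2.19, 3.0], "dr": [0, 0, 0]},
    {"claw": 0, "translation": [0.317, 2.19, 3.0], "dr": [0, 0, 0]}
  ]
}}

```text
time: 10.15
tool_pos: [0.5153, -0.0585, 0.2396]
tool_rot: [3.134, -0.222, -0.0]
wrist_force: [0.3, 0.7, 0.2]
gripper_width: 0.0567
```

```bash
python3 - <<'E'
from h import *
s=arm.get_state();print(s["time"],s["tool_pos"],s["tool_rot"],s["wrist_force"],s["gripper_width"],"tcp lane",loc(LANE,s["tool_pos"]))
im=arm.camera("wrist")[:,:,::-1];cv2.imwrite("pics/w4.png",im)
E
```

```text
10.15 [ 0.5153 -0.0585  0.2396] [ 3.1336 -0.222  -0.0002] [0.3003 0.7306 0.1965] 0.0567404569627623 tcp lane [ 0.1297 -0.001 ]
```

View pics/w4.png

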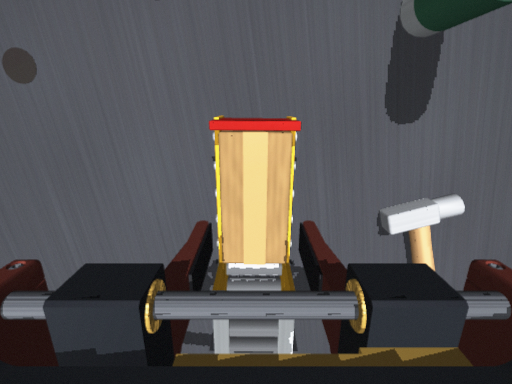

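The carton sits flush against the red stop (row 128), spans columns 219–292 and is centred. Finish opening, lower and grip.

>>> {"api": "step_arm", "payload": {
  "force": 30,
  "increments": [
    {"claw": 0, "translation": [0, 0, 0], "dr": [0, 0, 0]},
    {"claw": 0, "translation": [0, 0, 0], "dr": [0, 0, 0]},
    {"claw": 0, "translation": [0, 0, -0.5], "dr": [0, 0, 0]},
    {"claw": 0, "translation": [0, 0, -1.6], "dr": [0, 0, 0]},
    {"claw": 0, "translation": [0, 0, -2.6], "dr": [0, 0, 0]},
    {"claw": 0, "translation": [0, 0, -3.2], "dr": [0, 0, 0]},
    {"claw": 0, "translation": [0, 0, -3.2], "dr": [0, 0, 0]},
    {"claw": 1, "translation": [0, 0, -3.2], "dr": [0, 0, 0]},
    {"claw": 1, "translation": [0, 0, -3.2], "dr": [0, 0, 0]},
    {"claw": 1, "translation": [0, 0, -3.2], "dr": [0, 0, 0]}
  ]
}}

```text
time: 11.45
tool_pos: [0.5156, -0.0585, 0.1447]
tool_rot: [3.133, -0.223, 0.002]
wrist_force: [-5.2, -0.8, 1.4]
gripper_width: 0.0614
```

>>> {"api": "step_arm", "payload": {
  "increments": [
    {"claw": 1, "translation": [0, 0, 0], "dr": [0, 0, 0]},
    {"claw": 1, "translation": [0, 0, 0], "dr": [0, 0, 0]},
    {"claw": 1, "translation": [0, 0, 0.3], "dr": [0, 0, 0]},
    {"claw": 1, "translation": [0, 0, 0.8], "dr": [0, 0, 0]},
    {"claw": 1, "translation": [0, 0, 1.6], "dr": [0, 0, 0]},
    {"claw": 1, "translation": [0, 0, 2.6], "dr": [0, 0, 0]},
    {"claw": 1, "translation": [0, 0, 3.0], "dr": [0, 0, 0]},
    {"claw": 1, "translation": [0, 0, 3.0], "dr": [0, 0, 0]}
  ]
}}

```text
time: 12.45
tool_pos: [0.5157, -0.0584, 0.2344]
tool_rot: [3.134, -0.223, 0.003]
wrist_force: [-0.2, -0.1, -6.1]
gripper_width: 0.0597
```

```bash
python3 - <<'E'
from h import *
s=arm.get_state();print(s["time"],s["tool_pos"],s["tool_rot"],s["wrist_force"],s["gripper_width"],"tcp lane",loc(LANE,s["tool_pos"]))
t=pose(BAY,[-.09,0,.2])[0];print("target over ledge",t,(t-s["tool_pos"])/.03)
E
```

```text
12.45 [ 0.5157 -0.0584  0.2344] [ 3.1336 -0.2225  0.0026] [-0.1865 -0.1359 -6.1253] 0.05966518544367408 tcp lane [ 0.1299 -0.0013]
target over ledge [0.4706 0.2085 0.2   ] [-1.5032  8.8959 -1.1475]
```

>>> {"api": "step_arm", "payload": {
  "increments": [
    {"claw": 1, "translation": [-0.4, 1.0, 0], "dr": [0, 0, -2.0]},
    {"claw": 1, "translation": [-0.7, 2.5, 0], "dr": [0, 0, -4.0]},
    {"claw": 1, "translation": [-1.0, 4.0, 0], "dr": [0, 0, -6.0]},
    {"claw": 1, "translation": [-1.3, 5.5, 0], "dr": [0, 0, -8.0]},
    {"claw": 1, "translation": [-1.4, 7.0, 0], "dr": [0, 0, -10.0]},
    {"claw": 1, "translation": [-1.5, 8.3, 0], "dr": [0, 0, -12.2]},
    {"claw": 1, "translation": [-1.5, 8.9, 0], "dr": [0, 0, -12.2]},
    {"claw": 1, "translation": [-1.5, 8.9, 0], "dr": [0, 0, -12.2]},
    {"claw": 1, "translation": [-1.5, 8.9, 0], "dr": [0, 0, -12.2]}
  ]
}}

```text
time: 13.58
tool_pos: [0.4701, 0.208, 0.2324]
tool_rot: [2.585, -1.781, -0.001]
wrist_force: [0.2, -0.1, -6.4]
gripper_width: 0.0598
```

```bash
python3 - <<'E'
from h import *
s=arm.get_state();print(s["time"],s["tool_pos"],s["tool_rot"],s["wrist_force"],s["gripper_width"],"tcp bay",loc(BAY,s["tool_pos"]))
im=arm.camera("wrist")[:,:,::-1];cv2.imwrite("pics/w5.png",cv2.resize(im,(800,600),interpolation=cv2.INTER_CUBIC))
E
```

```text
13.575 [0.4701 0.208  0.2324] [ 2.5855 -1.7812 -0.0013] [ 0.1668 -0.0847 -6.3723] 0.05980420669900463 tcp bay [-0.0906 -0.0003]
```

View pics/w5.png

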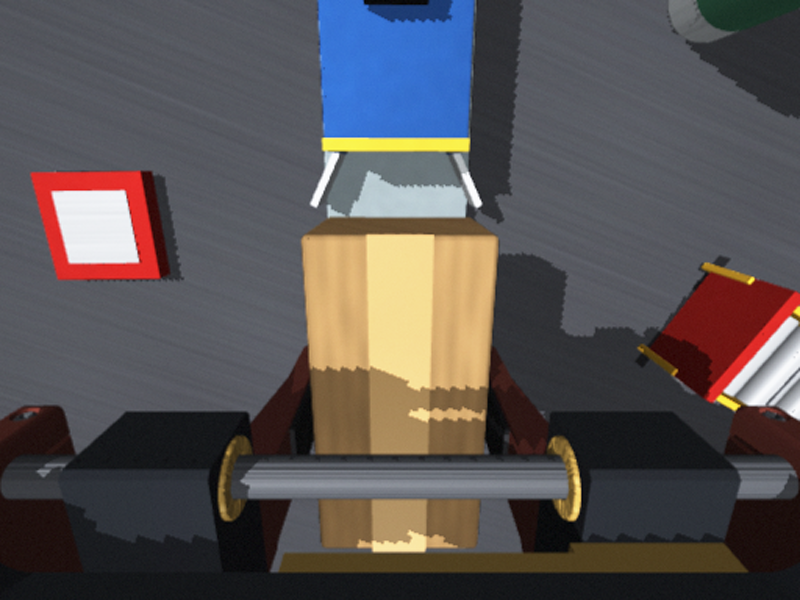

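The carton is aligned with the bay by eye. The funnel tips are at (316,206)/(480,206), the roof's yellow edge at (322..470,150), and the carton's nose corners at (302,238)/(497,238). I'll compute the residual offset.

```bash
python3 - <<'E'
from h import *
s=arm.get_state();u=lambda *p:cr(p,1.5625,(0,0))
for n,q,z in(("roofL",(322,151),.082),("roofR",(470,151),.082),("roofLb",(319,0),.082),("roofRb",(475,0),.082),("funL",(316,206),.05),("funR",(480,206),.05),("noseL",(302,238),s["tool_pos"][2]-.0447),("noseR",(497,238),s["tool_pos"][2]-.0447),("rearL",(321,547),s["tool_pos"][2]-.0447),("rearR",(480,547),s["tool_pos"][2]-.0447)):
    print(n,loc(BAY,wray(s,u(*q),z)))
E
```

```text
roofL [-0.0002  0.0388]
roofR [-0.0003 -0.0375]
roofLb [0.0668 0.0366]
roofRb [ 0.0667 -0.0366]
funL [-0.0307  0.0496]
funR [-0.0309 -0.0502]
noseL [-0.0283  0.0281]
noseR [-0.0284 -0.0299]
rearL [-0.1454  0.0289]
rearR [-0.1455 -0.0312]
```

>>> {"api": "step_arm", "payload": {
  "increments": [
    {"claw": 1, "translation": [0.0, 0.04, -1.2], "dr": [0, 0, 0]},
    {"claw": 1, "translation": [0.0, 0.04, -2.4], "dr": [0, 0, 0]},
    {"claw": 1, "translation": [0.0, 0.04, -3.2], "dr": [0, 0, 0]},
    {"claw": 1, "translation": [0.0, 0.04, -3.6], "dr": [0, 0, 0]},
    {"claw": 1, "translation": [0.0, 0.04, -3.77], "dr": [0, 0, 0]},
    {"claw": 1, "translation": [0.0, 0.04, -3.77], "dr": [0, 0, 0]}
  ]
}}

```text
time: 14.38
tool_pos: [0.4707, 0.2097, 0.1212]
tool_rot: [-2.586, 1.782, -0.001]
wrist_force: [0.4, -0.3, -5.3]
gripper_width: 0.0603
```

>>> {"api": "step_arm", "payload": {
  "increments": [
    {"claw": 1, "translation": [0, 0, -0.03], "dr": [0, 0, 0]},
    {"claw": 1, "translation": [0, 0, -0.06], "dr": [0, 0, 0]},
    {"claw": 1, "translation": [0, 0, -0.06], "dr": [0, 0, 0]}
  ]
}}

```text
time: 14.75
tool_pos: [0.4705, 0.2099, 0.119]
tool_rot: [-2.587, 1.782, -0.0]
wrist_force: [-0.3, -0.2, -5.5]
gripper_width: 0.0595
```

>>> {"api": "step_arm", "payload": {
  "increments": [
    {"claw": 1, "translation": [0, 0, -0.04], "dr": [0, 0, 0]},
    {"claw": 1, "translation": [0, 0, -0.08], "dr": [0, 0, 0]},
    {"claw": 1, "translation": [0, 0, -0.11], "dr": [0, 0, 0]},
    {"claw": 1, "translation": [0, 0, -0.11], "dr": [0, 0, 0]}
  ]
}}

```text
time: 15.25
tool_pos: [0.4703, 0.2098, 0.1153]
tool_rot: [2.587, -1.782, -0.0]
wrist_force: [0.3, 0.6, -6.1]
gripper_width: 0.0601
```

```bash
python3 - <<'E'
from h import *
s=arm.get_state();print(s["time"],s["tool_pos"],s["wrist_force"],"tcp bay",loc(BAY,s["tool_pos"]))
E
```

```text
15.25 [0.4703 0.2098 0.1153] [ 0.2537  0.5556 -6.1298] tcp bay [-0.0898  0.0013]
```

>>> {"api": "step_arm", "payload": {
  "increments": [
    {"claw": 1, "translation": [0, 0, -0.03], "dr": [0, 0, 0]},
    {"claw": 1, "translation": [0, 0, -0.03], "dr": [0, 0, 0]}
  ]
}}

```text
time: 15.5
tool_pos: [0.4705, 0.2098, 0.1147]
tool_rot: [-2.587, 1.782, -0.0]
wrist_force: [-0.1, 0.1, -5.2]
gripper_width: 0.06
```

>>> {"api": "step_arm", "payload": {
  "increments": [
    {"claw": 1, "translation": [0, 0, -0.02], "dr": [0, 0, 0]},
    {"claw": 1, "translation": [0, 0, -0.02], "dr": [0, 0, 0]}
  ]
}}

```text
time: 15.75
tool_pos: [0.4705, 0.2098, 0.1146]
tool_rot: [-2.587, 1.782, -0.001]
wrist_force: [-2.5, -1.4, -1.0]
gripper_width: 0.0598
```

Floor contact: the carton's weight has come off the wrist. Lighten the grip and slide the nose into the mouth.

>>> {"api": "step_arm", "payload": {
  "force": 12,
  "increments": [
    {"claw": 1, "translation": [0, 0, 0], "dr": [0, 0, 0]},
    {"claw": 1, "translation": [0.1, 0.04, 0], "dr": [0, 0, 0]},
    {"claw": 1, "translation": [0.2, 0.076, 0], "dr": [0, 0, 0]},
    {"claw": 1, "translation": [0.3, 0.114, 0], "dr": [0, 0, 0]},
    {"claw": 1, "translation": [0.4, 0.152, 0], "dr": [0, 0, 0]},
    {"claw": 1, "translation": [0.5, 0.19, 0], "dr": [0, 0, 0]},
    {"claw": 1, "translation": [0.6, 0.228, 0], "dr": [0, 0, 0]},
    {"claw": 1, "translation": [0.7, 0.266, 0], "dr": [0, 0, 0]},
    {"claw": 1, "translation": [0.8, 0.304, 0], "dr": [0, 0, 0]},
    {"claw": 1, "translation": [0.8, 0.304, 0], "dr": [0, 0, 0]}
  ]
}}

```text
time: 17.0
tool_pos: [0.495, 0.2191, 0.1146]
tool_rot: [-2.586, 1.782, -0.001]
wrist_force: [-2.5, -0.4, 4.8]
gripper_width: 0.06
```

>>> {"api": "step_arm", "payload": {
  "increments": [
    {"claw": 1, "translation": [0.08, 0.03, 0], "dr": [0, 0, 0]},
    {"claw": 1, "translation": [0.16, 0.06, 0], "dr": [0, 0, 0]},
    {"claw": 1, "translation": [0.24, 0.091, 0], "dr": [0, 0, 0]},
    {"claw": 1, "translation": [0.32, 0.122, 0], "dr": [0, 0, 0]},
    {"claw": 1, "translation": [0.4, 0.152, 0], "dr": [0, 0, 0]},
    {"claw": 1, "translation": [0.48, 0.183, 0], "dr": [0, 0, 0]},
    {"claw": 1, "translation": [0.48, 0.183, 0], "dr": [0, 0, 0]}
  ]
}}

```text
time: 17.88
tool_pos: [0.5091, 0.2245, 0.1146]
tool_rot: [-2.587, 1.782, -0.001]
wrist_force: [-3.3, -1.4, 6.4]
gripper_width: 0.0604
```

```bash
python3 - <<'E'
from h import *
s=arm.get_state();print(s["time"],s["tool_pos"],s["wrist_force"],s["ft_torque"],"tcp bay",loc(BAY,s["tool_pos"]))
im=arm.camera("wrist")[:,:,::-1];cv2.imwrite("pics/w6.png",cv2.resize(im,(800,600),interpolation=cv2.INTER_CUBIC))
E
```

```text
17.875 [0.5091 0.2245 0.1146] [-3.2837 -1.4146  6.3922] [-0.3437  0.6277 -0.0416] tcp bay [-0.0483  0.0013]
```

View pics/w6.png

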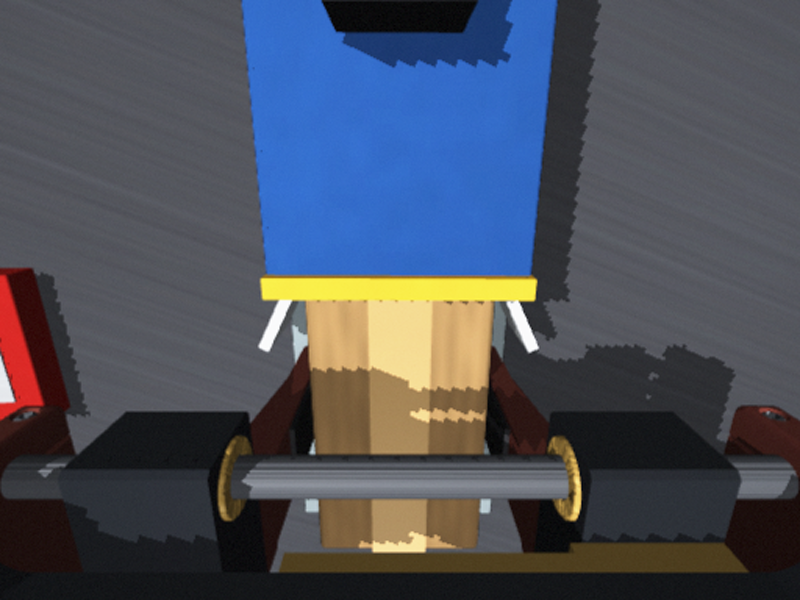

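The nose is in the mouth, centred between the funnel plates (carton columns 310–490, mouth 262–537). Release, rise, go behind the carton and close.

>>> {"api": "step_arm", "payload": {
  "increments": [
    {"claw": 0, "translation": [0, 0, 0], "dr": [0, 0, 0]},
    {"claw": 0, "translation": [0, 0, 0], "dr": [0, 0, 0]},
    {"claw": 0, "translation": [0, 0, 0], "dr": [0, 0, 0]},
    {"claw": 0, "translation": [0, 0, 0], "dr": [0, 0, 0]},
    {"claw": 0, "translation": [0, 0, 1.0], "dr": [0, 0, 0]},
    {"claw": 0, "translation": [0, 0, 2.0], "dr": [0, 0, 0]},
    {"claw": 0, "translation": [0, 0, 3.0], "dr": [0, 0, 0]},
    {"claw": 1, "translation": [-0.8, -0.32, 3.0], "dr": [0, 0, 0]},
    {"claw": 1, "translation": [-2.0, -0.78, 3.0], "dr": [0, 0, 0]},
    {"claw": 1, "translation": [-2.49, -0.97, 3.0], "dr": [0, 0, 0]}
  ]
}}

```text
time: 19.18
tool_pos: [0.4329, 0.1949, 0.2041]
tool_rot: [-2.587, 1.782, -0.0]
wrist_force: [0.8, 0.5, 0.4]
gripper_width: 0.0616
```

>>> {"api": "step_arm", "payload": {
  "increments": [
    {"claw": 1, "translation": [0, 0, 0], "dr": [0, 0, 0]},
    {"claw": 1, "translation": [0, 0, 0], "dr": [0, 0, 0]},
    {"claw": 1, "translation": [0, 0, 0], "dr": [0, 0, 0]},
    {"claw": 1, "translation": [0, 0, -0.9], "dr": [0, 0, 0]},
    {"claw": 1, "translation": [0, 0, -1.8], "dr": [0, 0, 0]},
    {"claw": 1, "translation": [0, 0, -2.6], "dr": [0, 0, 0]},
    {"claw": 1, "translation": [0, 0, -2.6], "dr": [0, 0, 0]}
  ]
}}

```text
time: 20.05
tool_pos: [0.4333, 0.195, 0.1236]
tool_rot: [2.584, -1.78, -0.004]
wrist_force: [0.6, -0.5, -0.1]
gripper_width: 0.0009
```

```bash
python3 - <<'E'
from h import *
s=arm.get_state();print(s["time"],s["tool_pos"],s["wrist_force"],s["gripper_width"],"tcp bay",loc(BAY,s["tool_pos"]))
im=arm.camera("wrist")[:,:,::-1];cv2.imwrite("pics/w7.png",cv2.resize(im,(800,600),interpolation=cv2.INTER_CUBIC))
E
```

```text
20.05 [0.4333 0.195  0.1236] [ 0.6447 -0.5194 -0.1312] 0.0008673788654911353 tcp bay [-0.1297  0.0007]
```

View pics/w7.png

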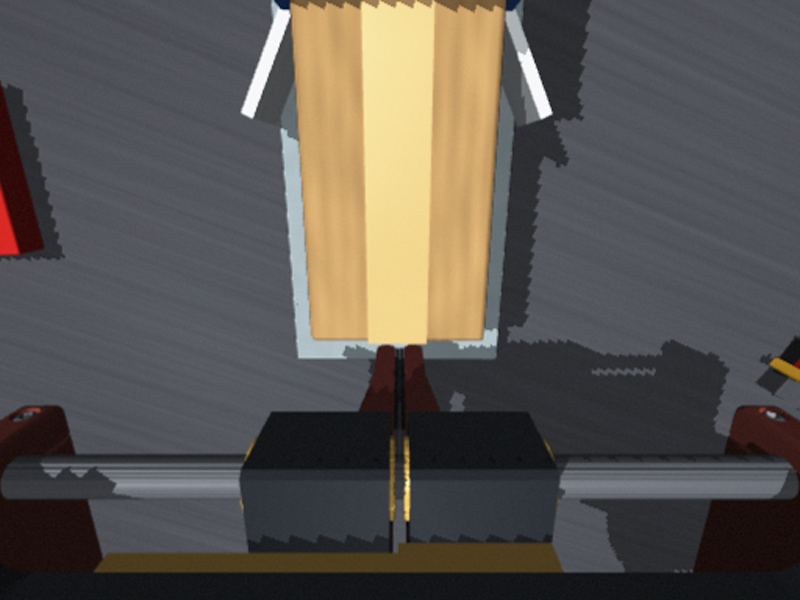

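The closed fingers (400,345) are centred on the carton's rear edge (row 340, columns 312–487). Now push gently.

>>> {"api": "step_arm", "payload": {
  "increments": [
    {"claw": 1, "translation": [0.15, 0.057, 0], "dr": [0, 0, 0]},
    {"claw": 1, "translation": [0.28, 0.107, 0], "dr": [0, 0, 0]},
    {"claw": 1, "translation": [0.36, 0.137, 0], "dr": [0, 0, 0]},
    {"claw": 1, "translation": [0.44, 0.168, 0], "dr": [0, 0, 0]},
    {"claw": 1, "translation": [0.54, 0.206, 0], "dr": [0, 0, 0]},
    {"claw": 1, "translation": [0.66, 0.252, 0], "dr": [0, 0, 0]},
    {"claw": 1, "translation": [0.78, 0.297, 0], "dr": [0, 0, 0]},
    {"claw": 1, "translation": [0.9, 0.343, 0], "dr": [0, 0, 0]},
    {"claw": 1, "translation": [1.02, 0.389, 0], "dr": [0, 0, 0]},
    {"claw": 1, "translation": [1.14, 0.434, 0], "dr": [0, 0, 0]}
  ]
}}

```text
time: 21.35
tool_pos: [0.4685, 0.2084, 0.1259]
tool_rot: [2.587, -1.782, -0.0]
wrist_force: [-3.0, -1.4, 2.8]
gripper_width: 0.0005
```

>>> {"api": "step_arm", "payload": {
  "increments": [
    {"claw": 1, "translation": [0.08, 0.03, 0], "dr": [0, 0, 0]},
    {"claw": 1, "translation": [0.16, 0.06, 0], "dr": [0, 0, 0]},
    {"claw": 1, "translation": [0.24, 0.091, 0], "dr": [0, 0, 0]},
    {"claw": 1, "translation": [0.32, 0.122, 0], "dr": [0, 0, 0]}
  ]
}}

```text
time: 21.85
tool_pos: [0.478, 0.212, 0.1259]
tool_rot: [2.587, -1.782, 0.0]
wrist_force: [-4.0, -1.2, 2.6]
gripper_width: 0.0006
```

```bash
python3 - <<'E'
from h import *
s=arm.get_state();c,n=np.cos(BAY[2]),np.sin(BAY[2]);f=s["wrist_force"];print(s["time"],f,"along",c*f[0]+n*f[1],"tcp bay",loc(BAY,s["tool_pos"]),s["tool_pos"][2],s["ft_torque"])
E
```

```text
21.85 [-4.0471 -1.1516  2.5583] along -4.191995028788085 tcp bay [-0.0818  0.0007] 0.12587973768316157 [-0.2021  0.6341 -0.0143]
```

>>> {"api": "step_arm", "payload": {
  "increments": [
    {"claw": 1, "translation": [0.062, 0.024, 0], "dr": [0, 0, 0]},
    {"claw": 1, "translation": [0.125, 0.048, 0], "dr": [0, 0, 0]},
    {"claw": 1, "translation": [0.187, 0.071, 0], "dr": [0, 0, 0]}
  ]
}}

```text
time: 22.22
tool_pos: [0.4836, 0.2141, 0.1259]
tool_rot: [2.587, -1.782, -0.0]
wrist_force: [-4.5, -1.2, 1.9]
gripper_width: 0.0006
```

>>> {"api": "step_arm", "payload": {
  "increments": [
    {"claw": 1, "translation": [0.031, 0.012, 0], "dr": [0, 0, 0]},
    {"claw": 1, "translation": [0.062, 0.024, 0], "dr": [0, 0, 0]},
    {"claw": 1, "translation": [0.093, 0.036, 0], "dr": [0, 0, 0]}
  ]
}}

```text
time: 22.6
tool_pos: [0.4863, 0.2152, 0.1259]
tool_rot: [2.587, -1.782, -0.0]
wrist_force: [-3.5, -1.1, 2.1]
gripper_width: 0.0005
```

>>> {"api": "step_arm", "payload": {
  "increments": [
    {"claw": 1, "translation": [0.062, 0.024, 0], "dr": [0, 0, 0]},
    {"claw": 1, "translation": [0.125, 0.048, 0], "dr": [0, 0, 0]},
    {"claw": 1, "translation": [0.187, 0.071, 0], "dr": [0, 0, 0]}
  ]
}}

```text
time: 22.98
tool_pos: [0.492, 0.2174, 0.1259]
tool_rot: [-2.587, 1.782, 0.0]
wrist_force: [-3.1, -0.1, 0.5]
gripper_width: 0.0003
```

>>> {"api": "step_arm", "payload": {
  "increments": [
    {"claw": 1, "translation": [0.062, 0.024, 0], "dr": [0, 0, 0]},
    {"claw": 1, "translation": [0.125, 0.048, 0], "dr": [0, 0, 0]},
    {"claw": 1, "translation": [0.187, 0.071, 0], "dr": [0, 0, 0]}
  ]
}}

```text
time: 23.35
tool_pos: [0.497, 0.2193, 0.1259]
tool_rot: [2.586, -1.781, -0.002]
wrist_force: [-7.1, -2.0, 4.6]
gripper_width: 0.0005
```

The plunger is engaged (+3 N). Smaller steps from here.

>>> {"api": "step_arm", "payload": {
  "increments": [
    {"claw": 1, "translation": [0.031, 0.012, 0], "dr": [0, 0, 0]},
    {"claw": 1, "translation": [0.062, 0.024, 0], "dr": [0, 0, 0]}
  ]
}}

```text
time: 23.6
tool_pos: [0.4988, 0.22, 0.1259]
tool_rot: [2.586, -1.781, -0.002]
wrist_force: [-7.5, -2.1, 3.1]
gripper_width: 0.0008
```

>>> {"api": "step_arm", "payload": {
  "increments": [
    {"claw": 1, "translation": [0.031, 0.012, 0], "dr": [0, 0, 0]},
    {"claw": 1, "translation": [0.062, 0.024, 0], "dr": [0, 0, 0]}
  ]
}}

```text
time: 23.85
tool_pos: [0.5006, 0.2207, 0.1259]
tool_rot: [2.586, -1.781, -0.002]
wrist_force: [-6.8, -2.8, 3.3]
gripper_width: 0.0003
```

>>> {"api": "step_arm", "payload": {
  "increments": [
    {"claw": 1, "translation": [0.031, 0.012, 0], "dr": [0, 0, 0]},
    {"claw": 1, "translation": [0.031, 0.012, 0], "dr": [0, 0, 0]}
  ]
}}

```text
time: 24.1
tool_pos: [0.5016, 0.2211, 0.1259]
tool_rot: [2.586, -1.781, -0.002]
wrist_force: [-6.9, -2.9, 3.4]
gripper_width: 0.0006
```

>>> {"api": "step_arm", "payload": {
  "increments": [
    {"claw": 1, "translation": [0.031, 0.012, 0], "dr": [0, 0, 0]},
    {"claw": 1, "translation": [0.031, 0.012, 0], "dr": [0, 0, 0]}
  ]
}}

```text
time: 24.35
tool_pos: [0.502, 0.2213, 0.1259]
tool_rot: [2.585, -1.781, -0.003]
wrist_force: [-9.7, -3.1, 4.7]
gripper_width: 0.0005
```

>>> {"api": "step_arm", "payload": {
  "increments": [
    {"claw": 1, "translation": [0.031, 0.012, 0], "dr": [0, 0, 0]},
    {"claw": 1, "translation": [0.031, 0.012, 0], "dr": [0, 0, 0]}
  ]
}}

```text
time: 24.6
tool_pos: [0.5025, 0.2215, 0.1259]
tool_rot: [2.584, -1.78, -0.005]
wrist_force: [-12.4, -4.4, 7.1]
gripper_width: 0.0006
```

>>> {"api": "step_arm", "payload": {
  "increments": [
    {"claw": 1, "translation": [0.031, 0.012, 0], "dr": [0, 0, 0]},
    {"claw": 1, "translation": [0.031, 0.012, 0], "dr": [0, 0, 0]}
  ]
}}

```text
time: 24.85
tool_pos: [0.5029, 0.2218, 0.1259]
tool_rot: [2.583, -1.779, -0.006]
wrist_force: [-15.4, -4.7, 8.4]
gripper_width: 0.0005
```

The backstop is reached: about 6 N/mm up to 16 N, so the plunger is home. Retreat slowly and look.

>>> {"api": "step_arm", "payload": {
  "increments": [
    {"claw": 1, "translation": [-0.06, -0.023, 0], "dr": [0, 0, 0]},
    {"claw": 1, "translation": [-0.12, -0.046, 0], "dr": [0, 0, 0]},
    {"claw": 1, "translation": [-0.3, -0.114, 0], "dr": [0, 0, 0]},
    {"claw": 1, "translation": [-0.9, -0.343, 0], "dr": [0, 0, 0]},
    {"claw": 1, "translation": [-1.5, -0.571, 0.3], "dr": [0, 0, 0]},
    {"claw": 1, "translation": [-1.5, -0.571, 1.6], "dr": [0, 0, 0]},
    {"claw": 1, "translation": [-1.5, -0.571, 3.0], "dr": [0, 0, 0]},
    {"claw": 1, "translation": [-1.5, -0.571, 3.0], "dr": [0, 0, 0]}
  ]
}}

```text
time: 25.85
tool_pos: [0.4615, 0.2057, 0.2205]
tool_rot: [-2.581, 1.778, -0.008]
wrist_force: [0.9, -0.9, -0.5]
gripper_width: 0.0005
```

```bash
python3 - <<'E'
from h import *
s=arm.get_state();print(s["time"],s["tool_pos"],s["wrist_force"],"tcp bay",loc(BAY,s["tool_pos"]))
w=cv2.resize(arm.camera("wrist")[:,:,::-1],(400,300),interpolation=cv2.INTER_AREA)
sd=cv2.resize(arm.camera("side")[225:295,150:270,::-1],(400,233),interpolation=cv2.INTER_CUBIC)
t=cv2.resize(arm.camera("top")[:,:,::-1],(400,300))
im=np.zeros((600,800,3),np.uint8);im[:300,:400]=w;im[:233,400:]=sd;im[300:,:400]=t
cv2.imwrite("pics/f.png",im)
E
```

```text
25.85 [0.4615 0.2057 0.2205] [ 0.922  -0.8925 -0.5233] tcp bay [-0.0995  0.0007]
```

View pics/f.png

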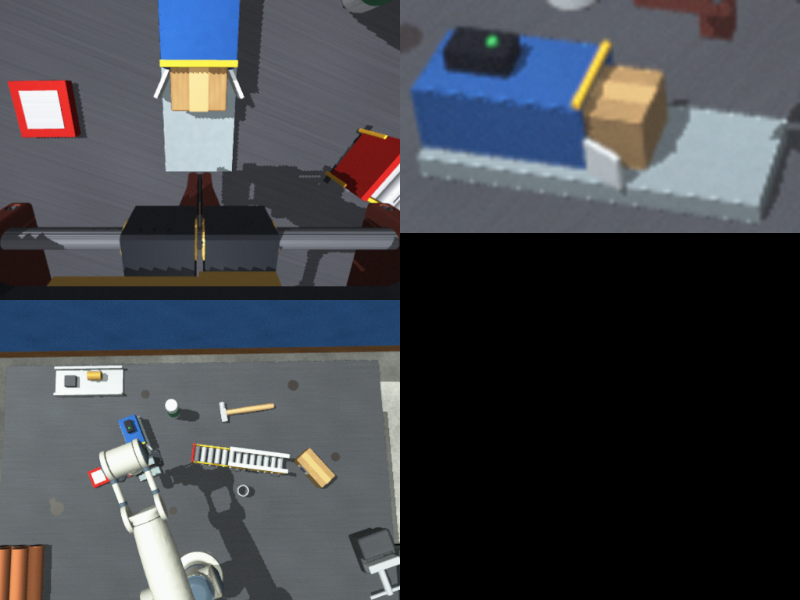

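The carton lies flat and straight, about 40 mm outside the mouth (rear edge at row 110 in the wrist view). The robot is clear of it, and the bystanders are where they were. Handing in.

```bash
python3 -c "
from station import arm
print(arm.sign_off())"
```

```text
the job is handed in; nothing more can be done
None
```

I finished the job and handed it in at about 26 s of robot time, against the 72 s limit.

- **Lane:** I pushed the carton along the rollers with closed fingers until it met the red stop. Contact reached 12 N with the fingers where a carton at the stop should put them, and the wrist view showed it flush.
- **Transfer:** I gripped it by its sides, lifted it off, set it on the bay ledge and slid its nose into the tunnel mouth.
- **Bay:** I pushed the rear end with closed fingers.
  - Sliding took about 4 N, rising to about 7.5 N where the plunger engaged.
  - At the backstop the force climbed about 6 N per mm. I stopped at about 16 N, well under the 40 N crush limit.
- **Last checks:** After backing off, the wrist force was near zero and the pictures showed the carton flat and straight, with about 40 mm outside the mouth. The spray can, magnet, hammer and tube offcut looked undisturbed.

No check failed or disagreed. The plunger cannot be seen, so "fully home" rests on the force readings. I did not measure any small spring-back from the rubber after release.

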